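Fit the guide rod of the pouch-strip winder

TASK

On the dispensary's pouch-strip winder, first slide the edge guide along its rail by its black grip until its bushing lies straight below the bushing of the overhanging bracket. Then take the square-headed guide rod from the rack and thread it down through the bracket's bushing and on through the edge guide's bushing, without jamming it, until its tip shows well below the edge guide while its head stays about 15 mm clear above the bracket. Finish still holding the rod there by its head (a colleague will fit the clip); leave the ball-headed rod in the rack and do not push over or shift the bottles.

Things in the scene. Friction and masses are not known exactly. Their poses are not given: they have to be found in the camera images.
- edge_guide (a joint): position of the edge guide along its rail, in m, 0 to 0.14; it grows as the guide slides along the rail in the winder's +y direction (the y axis of bracket_bushing). Starts near 0 to 0.04; the bracket always lies farther along. Rail friction 1.5 N, stays where it is left and gives way if the rod's tip pushes it sideways.
- guide_grip (a point): centre of the edge guide's black upright grip: a block 28 mm across the rail (its x axis), 20 mm along the rail (its y axis) and 40 mm high, its centre 87 mm above the table; it stands on a flat aluminium plate whose top is 20 mm below this point. It can be pinched from above across its 20 mm, along the rail. It lies 90 mm from the guide's bushing, on the side towards the robot.
- guide_bushing (a point): centre of the upper mouth of the edge guide's bushing: an upright through hole 14 mm wide in the far end of the sliding aluminium plate, in a square block of 44 mm; mouth 75 mm above the table, hole 20 mm deep (underside 55 mm above the table). Below it is free down to the winder's grey base plate, whose top is 14 mm above the table. Same axes as bracket_bushing.
- bracket_bushing (a point): centre of the upper mouth of the fixed bracket's bushing: an upright through hole 13 mm wide, 20 mm deep, in the 44 mm wide end of the grey bracket that overhangs the rail from a post on the far side; mouth 130 mm above the table, which is the highest point of the winder. z up, y along the rail, x across the rail, away from the robot towards the post.
- bracket: the winder's fixed overhanging bracket with its post (grey paint), 130 mm high; its origin is on the table's surface straight below the bracket's bushing. Does not move.
- rod: the guide rod, about 90 g: round steel shank 10 mm thick, 110 mm long, its last 12 mm tapering to 4 mm, under a square black head 24 x 24 x 44 mm high. Origin: centre of the head's underside; z up the rod, x, y square to the head. It starts hanging in one of two 14 mm holes of an aluminium rack, head resting on the rack's top at 125 mm; holes 80 mm apart, within 0.3 rad of the rod's y.
- rod_head (a point): centre of the guide rod's square head, half-way up it: 22 mm above the head's underside; the place to grip.
- rod_tip (a point): the lower end of the guide rod, 110 mm below the head's underside, on its axis.
- ball_head (a point): centre of the ball, 30 mm wide, of another rod with a round head that hangs in the other hole of the rack; leave it there.
- bottle_small_mid (a point): half-way up a small white bottle, 36 mm wide and 75 mm high, standing between the rack and the winder.
- bottle_large_mid (a point): half-way up a white bottle, 56 mm wide and 110 mm high, standing beyond them.
Mind the look-alikes: they are no part of the job. What is shaped like the rod but green is not meant.

How it is judged:
On the way, in this order (a step that is already met when the one before it is completed fails the run):
1. the edge guide's bushing lies straight below the bracket's bushing (within 4 mm), the rod still out of both (horizontal distance between guide_bushing and bracket_bushing below 0.004 m and horizontal distance between rod_tip and bracket_bushing above 0.03 m), for 0.2 s.
2. the rod's tip has come down out of the bracket's bushing (horizontal distance between rod_tip and bracket_bushing below 0.006 m and z of rod_tip in the frame of bracket_bushing below -0.021 m and angle between rod's own z axis and vertical below 0.15 rad).
At the end, for the whole second after the job is handed in: The rod is upright (0.1 rad) and still in both bushings, all axes within 6 mm, tip at least 4 mm below the edge guide's underside, head at least 4 mm above the bracket, pressing the bracket with less than 15 N, held by the fingers (horizontal distance between each of guide_bushing, rod and bracket_bushing below 0.006 m and horizontal distance between rod_tip and guide_bushing below 0.006 m and z of rod_tip in the frame of guide_bushing below -0.024 m and z of rod in the frame of bracket_bushing above 0.004 m and angle between rod's own z axis and vertical below 0.1 rad and contact force between rod and the fingers above 1 N and contact force between rod and bracket below 15 N and linear speed of rod below 0.02 m/s); the arm keeps its last pose, push and grip.
It fails at once if the ball-headed rod is lifted or shifted (30 mm) (distance of ball_head from where it was at the start of the episode above 0.03 m).
It fails at once if the small bottle is pushed over or shifted by 30 mm (distance of bottle_small_mid from where it was at the start of the episode above 0.03 m).
It fails at once if the large bottle is pushed over or shifted by 30 mm (distance of bottle_large_mid from where it was at the start of the episode above 0.03 m).
It also fails if it takes over 72 s, if anything falls off the work surface, if the arm or the gripper's body presses on something with over 40 N, if the wrist force passes 120 N, or if a joint passes its speed limit or range.

ROBOT

A 7-joint arm with a two-finger parallel gripper is mounted at the origin on the work surface. World frame = base frame: x ahead of the robot, y to its left, z up, the work surface at z = 0. Lengths are in m, angles in rad, forces in N, time in s.
With the tool pointing down it reaches from about 0.35 to 0.9 m from the base axis. Payload 8.1 kg.
Tool frame: the origin (TCP) lies on the centre line of the jaws, within the pads' length; the fingertips stand 11 mm ahead of it and the grasp point (between the pads) lies 8 mm behind it; z points along the fingers, y is the line along which they close (so a half turn about z gives the same grasp; the last joint's range is limited). The gripper opens to 85 mm and grips with 20 to 120 N. Pads are 22 mm wide; open, the fingers measure 114 mm over their backs; the gripper's body (76 mm by 85 mm) begins 54 mm behind the grasp point. The pads swing forward as they close: fully open they stand 13 mm farther back than shut.
Start: joints at [-1.447, 0.434, 0.025, 1.573, -0.012, 1.134, -0.075], TCP at [0.141, 0.609, 0.242] pointing down, gripper open.
Joint ranges: [-2.62, 2.62], [-0.44, 2.09], [-1.27, 1.32], [0.08, 2.57], [-1.32, 4.46], [0.12, 2], [-2.74, 2.74]. Speed limits (rad/s): [2.22, 2.22, 3.01, 3.01, 3.14, 3.14, 3.14].

INTERFACE

Orientations are given as a unit quaternion [w, x, y, z].
In Python, from rig import ctrl, eyes gives the robot as it stands.
- The arm moves only by the shell command python3 -m crank 'ROWS' [OPENING]. ROWS is JSON, a list of rows, each an object of numbers: "dx", "dy", "dz": the shift along the tool's x, y, z in mm; "rx", "ry", "rz": the turn, a rotation vector about the tool's x, y, z in rad. In form: [{"dx": .., "dy": .., "dz": .., "rx": .., "ry": .., "rz": ..}, ...]. A call has 1 to 20 rows; each row is the pose to reach, as a shift and turn from the pose commanded when the call began, along the tool's axes at that moment; what a row does not reach only later rows make up. A row lasts 1/12 s, in which the tool goes at most 41.7 mm and 7.16 degrees, less where a joint would pass 70% of its speed; a pose out of reach is approached as far as the arm can. A call with a gripper value outside its range is refused whole. OPENING is the opening in per cent of the stroke, from 0 (shut) to 100 (fully open), set as the call begins (- or left out, the last holds). The fingers move at their own pace and stop on an object; the grip force is fixed at half the most. Time passes only in rows, so rows that repeat a pose let the fingers close. It gives the time, the measured TCP pose, the force and the opening at its end, in the units of the state.
- ctrl.state(): the state, without advancing time (a new reading comes with each control period).
- eyes.snapshot(name): name is "scene" or "top" or "wrist"; returns (picture, depth): 420x560x3 uint8, red, green, blue; 420x560 float32, m along the optical axis (not along the pixel's ray), 0 where there is no reading.
- eyes.camera_model(name): a dict with "camera_matrix" (3x3 intrinsics, pixels), "world_from_camera" (4x4, takes a point from camera to world coordinates). Camera axes: x right, y up, looking along -z (the intrinsics and any distortion apply to the point x, -y, -z); pixel columns grow to the right and rows downward; lengths in m; the calibration is good to about 2 mm. A picture is of the moment at which its call begins: read the wrist's pose just before it. camera_model takes no time and is no camera call; for the wrist camera it gives the pose at the moment of the call.
- ctrl.hand_in(): hands the job in, once; it reports no verdict.
Trained networks look in the newest picture that a camera, given by its name, has taken for a name from the list of things; names that differ only in an ending like _2 or _b are one class to them, and where a whole thing is asked for, a point or a joint stands for the part that bears it (a point fixed in the world has none). Each returns a list of dicts, best first, with "confidence" (0 to 1); they miss things now and then, are a little off and sometimes report something else, mostly with a low value. They report only what shows in the picture. A call takes as long as a camera call. They do not tell look-alikes from the thing itself.
- eyes.boxes_of(camera, query): "xy" ([column, row] in pixels, amid what is visible of it).
The state is a dict: "time_s": time; "q": joint angles; "joint_velocities": joint speeds; "effort": joint torques, N m; "tool_pos": TCP position; "ee_rot": TCP orientation; "ft_force": force on the tool from outside, world axes, zero at the start; "torque": the same for the moment, N m; "width": opening from 0.0 (shut) to 1.0 (fully open).
Only numpy, scipy, OpenCV 4.12 (cv2) and the standard library are available. Lean on these libraries where they do the work, as an engineer would, in place of code of your own. Each camera call takes 0.05 s, during which the arm holds its last target. There are 200 camera calls.

## Working session

There is one attempt and no reset: what is moved stays moved. The work goes in short steps, Python scripts to look and compute and a shell command to move; the robot and the scene stay as the last step left them, time stands still between calls to the robot, and variables do not carry over. Pictures are saved under pics/ and viewed, on a budget of 10 in all, crops included, one or two more only if the job needs it, and the job is handed in when it is done.

```bash
ls; mkdir -p pics; cat > h.py <<'E'
import numpy as np, cv2
from rig import ctrl, eyes
from scipy.spatial.transform import Rotation as R
def shot(n,f=None):
    m=eyes.camera_model(n); p,d=eyes.snapshot(n)
    if f: cv2.imwrite('pics/'+f,p[:,:,::-1])
    return p,d,m
def world(m,u,v,depth=None,z=None):
    K=np.array(m['camera_matrix']);T=np.array(m['world_from_camera'])
    r=np.linalg.inv(K)@[u,v,1]; r=np.array([r[0],-r[1],-r[2]])
    r=r/-r[2]; w=T[:3,:3]@r; o=T[:3,3]
    s=depth if depth is not None else (z-o[2])/w[2]
    return o+s*w
def pix(m,P):
    K=np.array(m['camera_matrix']);T=np.array(m['world_from_camera'])
    c=T[:3,:3].T@(np.array(P)-T[:3,3]); a=K@[c[0],-c[1],-c[2]]; return a[:2]/a[2]
def tool():
    s=ctrl.state(); q=s['ee_rot']; return np.array(s['tool_pos']),R.from_quat([q[1],q[2],q[3],q[0]]).as_matrix(),s
E
python3 - <<'E'
from h import *
Z=dict(guide_grip=.107,guide_bushing=.075,bracket_bushing=.13,bracket=.13,rod_head=.169,ball_head=.16,bottle_small_mid=.0375,bottle_large_mid=.055,rod_tip=.015)
ims=[]
for c in ['top','scene']:
    p,d,m=shot(c,c+'0.png')
    print(c,np.round(m['world_from_camera'],3).tolist(),np.round(m['camera_matrix'],1).tolist())
    for n in Z:
        for b in eyes.boxes_of(c,n)[:3]:
            u,v=b['xy'];dd=d[int(v),int(u)]
            print(n,round(b['confidence'],2),np.round(b['xy']),'D',world(m,u,v,depth=dd).round(3),'Z',world(m,u,v,z=Z[n]).round(3))
p,R_,s=tool();print(p,R_.round(3).tolist(),s['time_s'],s['width'])
E
```

```text
pics
top [[0.027, 0.985, -0.168, 0.368], [-1.0, 0.027, -0.004, -0.087], [0.001, 0.168, 0.986, 1.356], [0.0, 0.0, 0.0, 1.0]] [[539.3, 0.0, 278.2], [0.0, 539.3, 203.9], [0.0, 0.0, 1.0]]
guide_grip 0.69 [188. 229.] D [0.521 0.133 0.063] Z [0.516 0.126 0.107]
guide_bushing 0.62 [191. 228.] D [0.523 0.126 0.07 ] Z [0.523 0.126 0.075]
guide_bushing 0.41 [333. 224.] D [ 0.529 -0.206  0.164] Z [ 0.541 -0.215  0.075]
bracket_bushing 0.67 [167. 186.] D [0.612 0.178 0.129] Z [0.612 0.178 0.13 ]
bracket 0.67 [168. 187.] D [0.611 0.174 0.129] Z [0.61  0.173 0.13 ]
rod_head 0.72 [336. 225.] D [ 0.527 -0.211  0.17 ] Z [ 0.527 -0.211  0.169]
ball_head 0.7 [368. 214.] D [ 0.554 -0.284  0.157] Z [ 0.554 -0.283  0.16 ]
bottle_small_mid 0.54 [286. 226.] D [ 0.537 -0.102  0.048] Z [ 0.538 -0.102  0.038]
bottle_large_mid 0.62 [284. 144.] D [ 0.732 -0.093  0.084] Z [ 0.74  -0.093  0.055]
bottle_large_mid 0.21 [368. 216.] D [ 0.551 -0.283  0.159] Z [ 0.567 -0.3    0.055]
rod_tip 0.58 [324. 272.] D [ 0.423 -0.188  0.155] Z [ 0.429 -0.199  0.015]
rod_tip 0.47 [334. 224.] D [ 0.529 -0.206  0.169] Z [ 0.55  -0.
[... 681 characters left out ...]
 0.148] Z [ 0.586 -0.3    0.16 ]
bottle_small_mid 0.91 [266. 224.] D [ 0.558 -0.118  0.048] Z [ 0.546 -0.11   0.037]
bottle_large_mid 0.69 [389. 174.] D [0.646 0.15  0.115] Z [0.582 0.232 0.055]
bottle_large_mid 0.68 [333. 267.] D [ 0.761 -0.116  0.069] Z [ 0.75  -0.104  0.055]
bottle_large_mid 0.67 [332. 177.] D [0.513 0.11  0.058] Z [0.51  0.113 0.055]
rod_tip 0.9 [200. 170.] D [ 0.425 -0.19   0.141] Z [ 0.23  -0.091  0.015]
rod_tip 0.6 [219. 192.] D [ 0.542 -0.216  0.157] Z [ 0.348 -0.108  0.015]
rod_tip 0.47 [187. 214.] D [ 0.565 -0.296  0.153] Z [ 0.385 -0.213  0.015]
[0.14057698 0.60899093 0.24229919] [[-0.974, 0.225, 0.0], [0.225, 0.974, 0.0], [-0.0, 0.0, -1.0]] 1.0 1.0040638968955276
```

```bash
python3 - <<'E'
import cv2
a=cv2.imread('pics/top0.png')[110:300,120:420]; b=cv2.imread('pics/scene0.png')[90:330,130:470]
a=cv2.resize(a,(800,507),interpolation=cv2.INTER_CUBIC)
cv2.imwrite('pics/a.png',a); cv2.imwrite('pics/b.png',cv2.resize(b,(800,565),interpolation=cv2.INTER_CUBIC))
E
```

```text
(no output)
```

View pics/a.png

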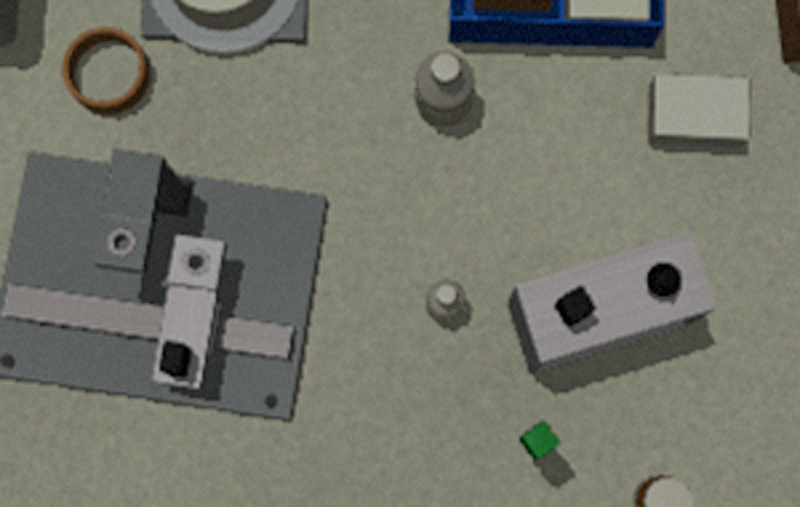

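View pics/b.png

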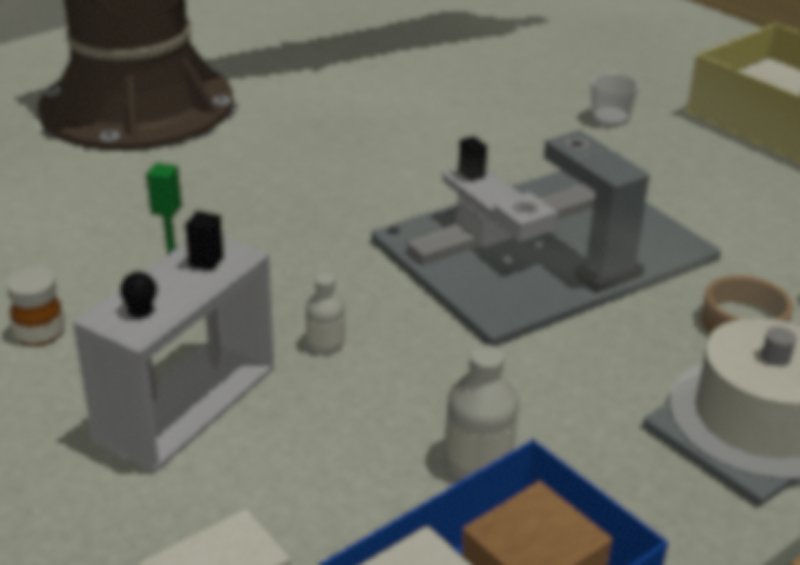

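The top view shows, in crop pixels, the bracket bushing at (121,241), guide bushing (196,262), grip (176,358), square rod head (575,306), ball (664,280) and green decoy (540,440). The scene view agrees.

```bash
python3 - <<'E'
from h import *
m=eyes.camera_model('top')
s=300/800; f=lambda x,y,z:world(m,120+x*s,110+y*s,z=z)
B=f(121,241,.13);G=f(196,262,.075);H=f(176,355,.107);r1=f(5,302,.04);r2=f(288,342,.04);rod=f(575,304,.169);ball=f(664,280,.16)
for n in 'B G H r1 r2 rod ball'.split():print(n,eval(n).round(4))
d=r1-r2;print('rail yaw of +y',np.degrees(np.arctan2(d[1],d[0]))-90, 'G->H',np.linalg.norm((G-H)[:2]),np.degrees(np.arctan2(*(G-H)[[1,0]])))
y=rod-ball;print('rack',np.linalg.norm(y[:2]),np.degrees(np.arctan2(y[1],y[0])))
for a in(-5,-7,-9,-11):
  u=np.array([-np.sin(np.radians(a)),np.cos(np.radians(a))]);print(a,(B-G)[:2]@u)
p,T,st=tool()
print(p,T.round(3).tolist(),'to H',T.T@(H-p), np.degrees(np.arctan2(T[1,1],T[0,1])))
w=eyes.camera_model('wrist');print('wristcam in tool',(T.T@(np.array(w['world_from_camera'])[:3,3]-p)).round(3),(T.T@np.array(w['world_from_camera'])[:3,:3]).round(3).tolist())
E
```

```text
B [0.5783 0.1785 0.13  ]
G [0.5703 0.1216 0.075 ]
H [0.483  0.1294 0.107 ]
r1 [0.5338 0.3014 0.04  ]
r2 [0.5038 0.0389 0.04  ]
rod [ 0.5287 -0.2107  0.169 ]
ball [ 0.5523 -0.2863  0.16  ]
rail yaw of +y -6.510709831136566 G->H 0.08774206338282994 -5.114343578447895
rack 0.07914452979019271 107.32941101962815
-5 0.057392695460380234
-7 0.057461509983344844
-9 0.05746031650766184
-11 0.057389116487397474
[0.14057698 0.60899093 0.24229919] [[-0.974, 0.225, 0.0], [0.225, 0.974, 0.0], [-0.0, 0.0, -1.0]] to H [-0.44150145 -0.39025078  0.13529927] 76.99753203172598
wristcam in tool [ 0.066  0.001 -0.131] [[-0.001, 0.965, 0.262], [1.0, 0.001, -0.001], [-0.001, 0.262, -0.965]]
```

```bash
python3 -m crank '[{"dx":-482,"dy":-360,"rz":-0.113},{"dx":-482,"dy":-360,"rz":-0.113},{"dx":-482,"dy":-360,"rz":-0.113},{"dx":-482,"dy":-360,"rz":-0.113},{"dx":-482,"dy":-360,"rz":-0.113},{"dx":-482,"dy":-360,"rz":-0.113},{"dx":-482,"dy":-360,"rz":-0.113},{"dx":-482,"dy":-360,"rz":-0.113},{"dx":-482,"dy":-360,"rz":-0.113},{"dx":-482,"dy":-360,"rz":-0.113},{"dx":-482,"dy":-360,"rz":-0.113},{"dx":-482,"dy":-360,"rz":-0.113},{"dx":-482,"dy":-360,"rz":-0.113},{"dx":-482,"dy":-360,"rz":-0.113},{"dx":-482,"dy":-360,"rz":-0.113},{"dx":-482,"dy":-360,"rz":-0.113},{"dx":-482,"dy":-360,"rz":-0.113},{"dx":-482,"dy":-360,"rz":-0.113}]' 60
python3 - <<'E'
from h import *
p,T,st=tool();print(p,T.round(3).tolist(),st['time_s'])
a,d,m=shot('wrist','w1.png');np.save('w1d.npy',d);print(np.round(m['camera_matrix'],0).tolist())
import pickle;pickle.dump(m,open('w1m.pkl','wb'))
E
```

```text
[0.14057698 0.60899093 0.24229919] [[-0.974, 0.225, 0.0], [0.225, 0.974, 0.0], [-0.0, 0.0, -1.0]] 1.0
[[364.0, 0.0, 284.0], [0.0, 364.0, 210.0], [0.0, 0.0, 1.0]]$[0]: bad value
```

View pics/w1.png

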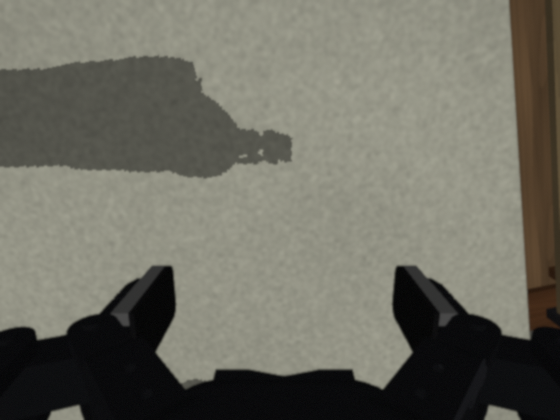

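The arm didn't move because the row was refused, so the picture shows only bare table. I'll give all six keys.

```bash
python3 -m crank '[{"dx":-482,"dy":-360,"dz":0,"rx":0,"ry":0,"rz":-0.113}]' 60; python3 -m crank '[{"dx":-40,"dy":-30,"dz":0,"rx":0,"ry":0,"rz":-0.113}]' 60
```

```text
time_s: 1.13
tool_pos: [0.1603, 0.5819, 0.2418]
ee_rot: [-0.002, 0.054, 0.999, 0.001]
ft_force: [-1.2, 0.2, 0.9]
width: 0.879
time_s: 1.22
tool_pos: [0.1953, 0.5491, 0.2419]
ee_rot: [-0.001, -0.005, 1.0, 0.0]
ft_force: [1.7, -0.3, 0.1]
width: 0.751
```

```bash
python3 -m crank '[{"dx":-321,"dy":-397,"dz":0,"rx":0,"ry":0,"rz":0.124},{"dx":-321,"dy":-397,"dz":0,"rx":0,"ry":0,"rz":0.124},{"dx":-321,"dy":-397,"dz":0,"rx":0,"ry":0,"rz":0.124},{"dx":-321,"dy":-397,"dz":0,"rx":0,"ry":0,"rz":0.124},{"dx":-321,"dy":-397,"dz":0,"rx":0,"ry":0,"rz":0.124},{"dx":-321,"dy":-397,"dz":0,"rx":0,"ry":0,"rz":0.124},{"dx":-321,"dy":-397,"dz":0,"rx":0,"ry":0,"rz":0.124},{"dx":-321,"dy":-397,"dz":0,"rx":0,"ry":0,"rz":0.124},{"dx":-321,"dy":-397,"dz":0,"rx":0,"ry":0,"rz":0.124},{"dx":-321,"dy":-397,"dz":0,"rx":0,"ry":0,"rz":0.124},{"dx":-321,"dy":-397,"dz":0,"rx":0,"ry":0,"rz":0.124},{"dx":-321,"dy":-397,"dz":0,"rx":0,"ry":0,"rz":0.124},{"dx":-321,"dy":-397,"dz":0,"rx":0,"ry":0,"rz":0.124},{"dx":-321,"dy":-397,"dz":0,"rx":0,"ry":0,"rz":0.124},{"dx":-321,"dy":-397,"dz":0,"rx":0,"ry":0,"rz":0.124}]' 60
python3 - <<'E'
from h import *
p,T,st=tool();print(p,T.round(3).tolist(),st['time_s'],st['joint_velocities'])
a,d,m=shot('wrist','w2.png');np.save('w2d.npy',d);print(np.round(m['camera_matrix'],0).tolist())
import pickle;pickle.dump((m,p,T),open('w2m.pkl','wb'))
E
```

```text
time_s: 2.47
tool_pos: [0.5185, 0.151, 0.2422]
ee_rot: [-0.0, 0.063, 0.998, 0.0]
ft_force: [-0.2, 1.2, 0.4]
width: 0.6
[0.51846217 0.15102846 0.24221272] [[-0.992, 0.126, -0.0], [0.126, 0.992, 0.0], [0.0, 0.0, -1.0]] 2.4667 [-0.03358403 -0.00761412 -0.03091642  0.01093489 -0.00457875 -0.00185284
 -0.00628419]
[[364.0, 0.0, 284.0], [0.0, 364.0, 210.0], [0.0, 0.0, 1.0]]
```

View pics/w2.png

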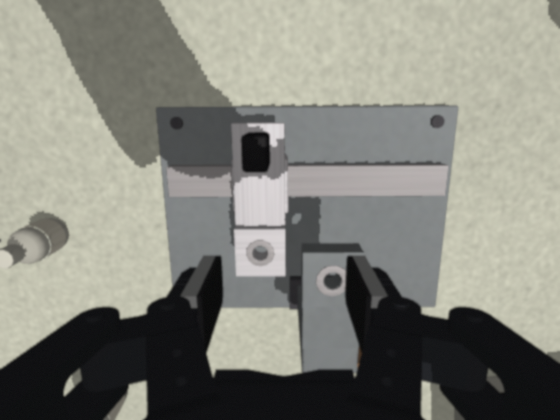

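Wrist view: grip at (256,150), guide bushing (260,252), bracket bushing (332,280). The rail runs level across the image, so the tool is aligned with it.

```bash
python3 - <<'E'
from h import *
import pickle
m,p,T=pickle.load(open('w2m.pkl','rb'));d=np.load('w2d.npy')
im=cv2.imread('pics/w2.png',0)
for n,(u,v),z in [('B',(332,281),.13),('G',(260,253),.075),('H',(256,151),.107),('r1',(168,181),.04),('r2',(447,180),.04)]:
    print(n,world(m,u,v,z=z).round(4),'depthz',d[v,u],world(m,u,v,depth=d[v,u]).round(4), (T.T@(world(m,u,v,z=z)-p)*1000).round(1))
# centroids of grip by depth height
vv,uu=np.mgrid[0:420,0:560]
W=np.array([world(m,u,v,depth=d[v,u]) for v in range(100,320) for u in range(180,400)])
g=W[(abs(W[:,2]-.107)<.004)&(W[:,0]<.53)];print('grip top',len(g),g.min(0),g.max(0),g.mean(0))
q=((W-p)@T)
for n,s,zz in [('gripR',(W[:,0]<.53),.107),('blockG',(W[:,0]>.54)&(W[:,1]<.148),.075),('brk',(W[:,0]<.62)&(W[:,1]>.14),.13)]:
    k=q[s&(abs(W[:,2]-zz)<.004)]*1000; print(n,len(k),np.percentile(k,[1,99],axis=0).round(1).tolist())
for nm,(u,v),z in [('B',(332,281),.13),('G',(260,253),.075)]:
    c=im[v-20:v+21,u-20:u+21]; _,_,ct,_=0,0,0,0
    dark=(c<60).astype(np.uint8); n,l,s,ce=cv2.connectedComponentsWithStats(dark); k=1+np.argmin([np.hypot(*(x-20)) for x in ce[1:]]) if n>1 else 0
    e=ce[k]+[u-20,v-20]; print(nm,e,s[k], world(m,*e,z=z).round(4), c.min())
E
```

```text
B [0.5766 0.1803 0.13  ] depthz 0.28065324 [0.5833 0.1814 0.1168] [-54.   36.3 112.2]
G [0.5696 0.1246 0.075 ] depthz 0.33928087 [0.5768 0.1224 0.0563] [-54.1 -19.8 167.2]
H [0.4782 0.1369 0.107 ] depthz 0.26464266 [0.4783 0.1369 0.1066] [ 38.1 -19.1 135.2]
r1 [0.5014 0.0459 0.04  ] depthz 0.3514875 [0.5034 0.0413 0.0266] [   3.6 -106.4  202.2]
r2 [0.5334 0.3032 0.04  ] depthz 0.3634829 [0.5395 0.3141 0.0148] [  4.3 152.8 202.2]
grip top 1003 [0.46590551 0.12444763 0.10311743] [0.49484248 0.14606933 0.10871947] [0.4799219  0.13541487 0.10626306]
gripR 1003 [[22.4, -30.2, 134.0], [49.4, -11.1, 138.6]]
blockG 2236 [[-75.8, -41.8, 165.8], [-32.1, 1.3, 170.4]]
brk 2911 [[-85.6, 14.5, 110.9], [-31.8, 54.0, 115.7]]
B [332.47826087 280.49275362] [ 14  14  14  12 138] [0.5762 0.1807 0.13  ] 8
G [260. 253.] [   0    0   41   41 1681] [0.5696 0.1246 0.075 ] 83
```

```bash
python3 -m crank '[{"dx":36,"dy":-20,"dz":40,"rx":0,"ry":0,"rz":0},{"dx":36,"dy":-20,"dz":90,"rx":0,"ry":0,"rz":0},{"dx":36,"dy":-20,"dz":90,"rx":0,"ry":0,"rz":0},{"dx":36,"dy":-20,"dz":90,"rx":0,"ry":0,"rz":0},{"dx":36,"dy":-20,"dz":90,"rx":0,"ry":0,"rz":0}]'
python3 - <<'E'
from h import *
import pickle
m,p,T=pickle.load(open('w2m.pkl','rb'))
P,T2,s=tool();print((T.T@(P-p)*1000).round(1),T2.round(3).tolist(),s['joint_velocities'].round(3))
E
```

```text
time_s: 2.93
tool_pos: [0.4792, 0.1373, 0.1523]
ee_rot: [-0.001, 0.061, 0.998, -0.0]
ft_force: [0.8, -0.7, 0.5]
width: 0.598
[ 37.2 -18.6  90. ] [[-0.993, 0.122, -0.002], [0.122, 0.993, -0.0], [0.002, -0.0, -1.0]] [ 0.005 -0.022  0.013 -0.056  0.004  0.012  0.001]
```

```bash
python3 -m crank '[{"dx":0,"dy":-2,"dz":35,"rx":0,"ry":0,"rz":0},{"dx":0,"dy":-2,"dz":60,"rx":0,"ry":0,"rz":0},{"dx":0,"dy":-2,"dz":69,"rx":0,"ry":0,"rz":0},{"dx":0,"dy":-2,"dz":69,"rx":0,"ry":0,"rz":0},{"dx":0,"dy":-2,"dz":69,"rx":0,"ry":0,"rz":0}]'
python3 -m crank '[{"dx":0,"dy":0,"dz":0,"rx":0,"ry":0,"rz":0},{"dx":0,"dy":0,"dz":0,"rx":0,"ry":0,"rz":0},{"dx":0,"dy":0,"dz":0,"rx":0,"ry":0,"rz":0},{"dx":0,"dy":0,"dz":0,"rx":0,"ry":0,"rz":0},{"dx":0,"dy":0,"dz":0,"rx":0,"ry":0,"rz":0},{"dx":0,"dy":0,"dz":0,"rx":0,"ry":0,"rz":0}]' 0
```

```text
time_s: 3.35
tool_pos: [0.481, 0.1348, 0.0846]
ee_rot: [0.001, 0.062, 0.998, 0.0]
ft_force: [0.1, 0.3, 0.4]
width: 0.601
time_s: 3.85
tool_pos: [0.4809, 0.1344, 0.0848]
ee_rot: [0.001, 0.062, 0.998, 0.001]
ft_force: [-1.3, -0.1, 8.3]
width: 0.226
```

```bash
python3 -m crank '[{"dx":0,"dy":0,"dz":-2,"rx":0,"ry":0,"rz":0},{"dx":0,"dy":7,"dz":-2,"rx":0,"ry":0,"rz":0},{"dx":0,"dy":15,"dz":-2,"rx":0,"ry":0,"rz":0},{"dx":0,"dy":23,"dz":-2,"rx":0,"ry":0,"rz":0},{"dx":0,"dy":31,"dz":-2,"rx":0,"ry":0,"rz":0},{"dx":0,"dy":39,"dz":-2,"rx":0,"ry":0,"rz":0},{"dx":0,"dy":47,"dz":-2,"rx":0,"ry":0,"rz":0},{"dx":0,"dy":53,"dz":-2,"rx":0,"ry":0,"rz":0},{"dx":0,"dy":57,"dz":-2,"rx":0,"ry":0,"rz":0},{"dx":0,"dy":57,"dz":-2,"rx":0,"ry":0,"rz":0},{"dx":0,"dy":57,"dz":-2,"rx":0,"ry":0,"rz":0},{"dx":0,"dy":57,"dz":-2,"rx":0,"ry":0,"rz":0}]'
python3 - <<'E'
from h import *
import pickle
m,p,T=pickle.load(open('w2m.pkl','rb'))
P,T2,s=tool();print((T.T@(P-p)*1000).round(1),T2.round(3).tolist(),s['ft_force'],s['width'])
a,d,m=shot('wrist','w3.png');pickle.dump((m,P,T2,d),open('w3m.pkl','wb'))
a,d,m=shot('top','t3.png')
c=a[165:265,120:240,::-1];w=cv2.imread('pics/w3.png')
cv2.imwrite('pics/c3.png',np.vstack([cv2.resize(w,(400,300)),cv2.resize(c,(400,300),interpolation=cv2.INTER_CUBIC)]))
E
```

```text
time_s: 4.85
tool_pos: [0.4878, 0.1905, 0.085]
ee_rot: [0.001, 0.062, 0.998, -0.0]
ft_force: [5.8, 1.1, -16.4]
width: 0.225
[ 35.4  35.2 157.2] [[-0.992, 0.124, 0.001], [0.124, 0.992, -0.0], [-0.001, -0.0, -1.0]] [  5.76037527   1.08245092 -16.39163819] 0.22516849090947572
```

View pics/c3.png

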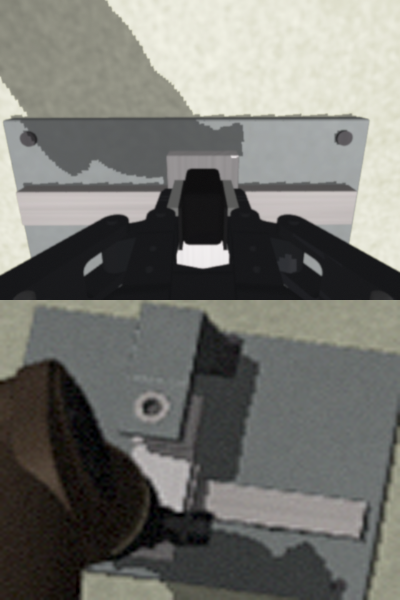

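```bash
python3 -m crank '[{"dx":0,"dy":1,"dz":1,"rx":0,"ry":0,"rz":0},{"dx":0,"dy":1,"dz":1,"rx":0,"ry":0,"rz":0}]'; python3 -m crank '[{"dx":0,"dy":0,"dz":0,"rx":0,"ry":0,"rz":0},{"dx":0,"dy":0,"dz":0,"rx":0,"ry":0,"rz":0},{"dx":0,"dy":0,"dz":0,"rx":0,"ry":0,"rz":0},{"dx":0,"dy":0,"dz":-30,"rx":0,"ry":0,"rz":0},{"dx":0,"dy":0,"dz":-70,"rx":0,"ry":0,"rz":0},{"dx":0,"dy":0,"dz":-110,"rx":0,"ry":0,"rz":0},{"dx":0,"dy":0,"dz":-150,"rx":0,"ry":0,"rz":0},{"dx":0,"dy":0,"dz":-155,"rx":0,"ry":0,"rz":0},{"dx":0,"dy":0,"dz":-155,"rx":0,"ry":0,"rz":0},{"dx":0,"dy":0,"dz":-155,"rx":0,"ry":0,"rz":0}]' 60
python3 - <<'E'
from h import *
import pickle
P,T2,s=tool();print(P,T2.round(3).tolist())
a,d,m=shot('wrist','w4.png');pickle.dump((m,P,T2,d),open('w4m.pkl','wb'))
a,d,m=shot('top','t4.png')
c=a[165:265,120:240,::-1];w=cv2.imread('pics/w4.png')
cv2.imwrite('pics/c4.png',np.vstack([w[:,:],cv2.resize(c,(560,180)) ])[:600])
E
```

```text
time_s: 5.12
tool_pos: [0.4879, 0.1916, 0.085]
ee_rot: [0.001, 0.062, 0.998, 0.0]
ft_force: [2.1, 0.8, -1.5]
width: 0.226
time_s: 5.95
tool_pos: [0.4868, 0.1916, 0.2392]
ee_rot: [0.0, 0.062, 0.998, 0.0]
ft_force: [0.5, 0.8, -0.3]
width: 0.598
[0.48682626 0.19155281 0.23917705] [[-0.992, 0.124, 0.0], [0.124, 0.992, 0.0], [-0.0, 0.0, -1.0]]
```

View pics/c4.png

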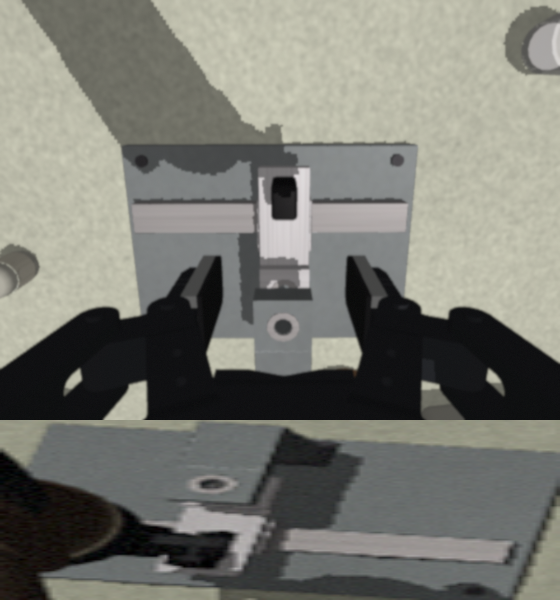

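Guide plate (257–311), grip (284) and bracket bushing (283,326) share one column, so they are aligned. I'll quantify that and measure the rod head more precisely.

```bash
python3 - <<'E'
from h import *
import pickle
m,p,T,d=pickle.load(open('w4m.pkl','rb'));im=cv2.imread('pics/w4.png',0)
c=im[306:347,263:304]; n,l,s,ce=cv2.connectedComponentsWithStats((c<60).astype(np.uint8)); k=1+np.argmin([np.hypot(*(x-20)) for x in ce[1:]])
e=ce[k]+[263,306];B=world(m,*e,z=.13);print('B',e,B,((B-p)@T*1000).round(1))
W=np.array([world(m,u,v,depth=d[v,u]) for v in range(140,345) for u in range(225,340)]);q=(W-p)@T*1000
for z in(.107,.067,.075,.13):
    k=q[abs(W[:,2]-z)<.003];print(z,len(k),np.percentile(k,[1,99],axis=0).round(1).tolist(), np.percentile(k,[1,99],axis=0).mean(0).round(1))
# rod head from the top view
a,d,m=shot('top')
W=np.array([world(m,u,v,depth=d[v,u]) for v in range(205,250) for u in range(315,385)])
for lo,hi in((.16,.18),(.145,.18),(.115,.135)):
    k=W[(W[:,2]>lo)&(W[:,2]<hi)];print(lo,len(k),k.mean(0).round(4))
k=W[(W[:,2]>.16)&(W[:,2]<.2)&(W[:,1]>-.245)]; print(len(k),k.mean(0),cv2.minAreaRect((k[:,:2]*1000).astype(np.float32)),np.percentile(k[:,2],95))
k=W[(W[:,2]>.118)&(W[:,2]<.132)];print(cv2.minAreaRect((k[:,:2]*1000).astype(np.float32)))
P,T,s=tool();print(s['q'],s['time_s'])
E
```

```text
B [282.68888889 326.4       ] [0.57585767 0.18061937 0.13      ] [-89.7   0.2 109.2]
0.107 943 [[-68.9, -13.9, 129.5], [13.1, 10.5, 135.0]] [-27.9  -1.7 132.2]
0.067 3941 [[-68.5, -20.6, 170.6], [20.2, 22.7, 174.5]] [-24.2   1.  172.5]
0.075 969 [[-85.6, -20.1, 162.0], [13.6, 22.5, 166.9]] [-36.    1.2 164.5]
0.13 2498 [[-105.2, -21.6, 107.8], [-68.2, 21.6, 111.7]] [-86.7  -0.  109.8]
0.16 144 [ 0.535  -0.2249  0.1682]
0.145 270 [ 0.5428 -0.2496  0.1616]
0.115 1672 [ 0.539  -0.2442  0.1261]
119 [ 0.53033852 -0.21184119  0.16962574] ((530.7601928710938, -212.0002899169922), (23.806591033935547, 24.451677322387695), 35.22249221801758) 0.17365430428670825
((543.8963623046875, -250.17703247070312), (70.62499237060547, 160.61343383789062), 18.487363815307617)
[-0.67816551  0.2731329   0.25412136  1.84132869 -0.07851313  1.03995325
  1.05286932] 6.1
```

Guide and bracket bushings agree within about 1 mm. B is at (0.576, 0.181), the rod head at (0.530, −0.212) with yaw about 35°. Next I go above the rod.

```bash
python3 -m crank '[{"dx":-93,"dy":-395,"dz":0,"rx":0,"ry":0,"rz":0.838},{"dx":-93,"dy":-395,"dz":0,"rx":0,"ry":0,"rz":0.838},{"dx":-93,"dy":-395,"dz":0,"rx":0,"ry":0,"rz":0.838},{"dx":-93,"dy":-395,"dz":0,"rx":0,"ry":0,"rz":0.838},{"dx":-93,"dy":-395,"dz":0,"rx":0,"ry":0,"rz":0.838},{"dx":-93,"dy":-395,"dz":0,"rx":0,"ry":0,"rz":0.838},{"dx":-93,"dy":-395,"dz":0,"rx":0,"ry":0,"rz":0.838},{"dx":-93,"dy":-395,"dz":0,"rx":0,"ry":0,"rz":0.838},{"dx":-93,"dy":-395,"dz":0,"rx":0,"ry":0,"rz":0.838},{"dx":-93,"dy":-395,"dz":0,"rx":0,"ry":0,"rz":0.838},{"dx":-93,"dy":-395,"dz":0,"rx":0,"ry":0,"rz":0.838},{"dx":-93,"dy":-395,"dz":0,"rx":0,"ry":0,"rz":0.838},{"dx":-93,"dy":-395,"dz":0,"rx":0,"ry":0,"rz":0.838},{"dx":-93,"dy":-395,"dz":0,"rx":0,"ry":0,"rz":0.838},{"dx":-93,"dy":-395,"dz":0,"rx":0,"ry":0,"rz":0.838},{"dx":-93,"dy":-395,"dz":0,"rx":0,"ry":0,"rz":0.838}]'
python3 - <<'E'
from h import *
import pickle
P,T,s=tool();print(P,T.round(3).tolist(),s['q'].round(2))
a,d,m=shot('wrist','w5.png');pickle.dump((m,P,T,d),open('w5m.pkl','wb'))
W=np.array([world(m,u,v,depth=d[v,u]) for v in range(150,330) for u in range(180,380)])
k=W[(W[:,2]>.163)&(W[:,2]<.175)&(np.hypot(W[:,0]-.53,W[:,1]+.212)<.03)];r=cv2.minAreaRect((((k-P)@T)[:,:2]*1000).astype(np.float32))
print(len(k),k.mean(0),((k.mean(0)-P)@T*1000).round(1),r)
E
```

```text
time_s: 7.43
tool_pos: [0.5304, -0.2107, 0.2391]
ee_rot: [-0.0, 0.462, 0.887, 0.0]
ft_force: [-0.3, 0.4, -0.1]
width: 0.601
[ 0.53041797 -0.21065146  0.23912317] [[-0.573, 0.82, -0.0], [0.82, 0.573, 0.001], [0.001, 0.0, -1.0]] [-0.13  0.38  0.57  1.75 -0.23  1.08  1.13]
1637 [ 0.52812453 -0.20955023  0.1682465 ] [ 2.2 -1.3 70.9] ((1.1722698211669922, -1.2707643508911133), (24.277538299560547, 24.074190139770508), 2.9833171367645264)
```

View pics/w5.png

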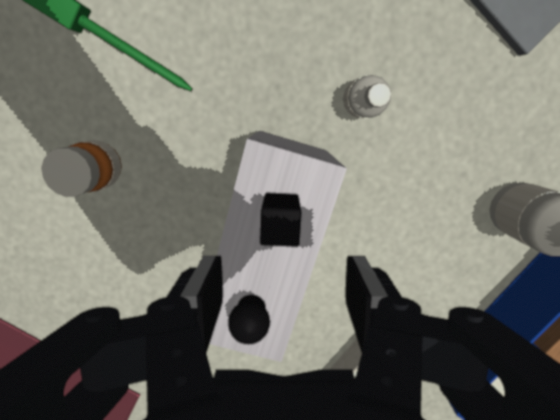

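Head at (281,220), square to the tool; ball below it at (249,320), clear of the fingers' line. Descending to grip.

```bash
python3 -m crank '[{"dx":1.5,"dy":-1.3,"dz":35,"rx":0,"ry":0,"rz":0},{"dx":1.5,"dy":-1.3,"dz":70,"rx":0,"ry":0,"rz":0},{"dx":1.5,"dy":-1.3,"dz":88,"rx":0,"ry":0,"rz":0},{"dx":1.5,"dy":-1.3,"dz":94,"rx":0,"ry":0,"rz":0},{"dx":1.5,"dy":-1.3,"dz":94,"rx":0,"ry":0,"rz":0},{"dx":1.5,"dy":-1.3,"dz":94,"rx":0,"ry":0,"rz":0}]'
python3 -m crank '[{"dx":0,"dy":0,"dz":0,"rx":0,"ry":0,"rz":0},{"dx":0,"dy":0,"dz":0,"rx":0,"ry":0,"rz":0},{"dx":0,"dy":0,"dz":0,"rx":0,"ry":0,"rz":0},{"dx":0,"dy":0,"dz":0,"rx":0,"ry":0,"rz":0},{"dx":0,"dy":0,"dz":0,"rx":0,"ry":0,"rz":0},{"dx":0,"dy":0,"dz":0,"rx":0,"ry":0,"rz":0}]' 0
```

```text
time_s: 7.98
tool_pos: [0.5289, -0.2117, 0.1462]
ee_rot: [0.0, 0.463, 0.886, 0.0]
ft_force: [0.7, -0.1, 0.4]
width: 0.598
time_s: 8.48
tool_pos: [0.5293, -0.2119, 0.1468]
ee_rot: [0.001, 0.463, 0.886, 0.0]
ft_force: [-0.9, 0.8, 6.6]
width: 0.272
```

```bash
python3 -m crank '[{"dx":0,"dy":0,"dz":-15,"rx":0,"ry":0,"rz":0},{"dx":0,"dy":0,"dz":-35,"rx":0,"ry":0,"rz":0},{"dx":0,"dy":0,"dz":-60,"rx":0,"ry":0,"rz":0},{"dx":0,"dy":0,"dz":-85,"rx":0,"ry":0,"rz":0},{"dx":0,"dy":0,"dz":-110,"rx":0,"ry":0,"rz":0},{"dx":0,"dy":0,"dz":-135,"rx":0,"ry":0,"rz":0},{"dx":0,"dy":0,"dz":-150,"rx":0,"ry":0,"rz":0},{"dx":0,"dy":0,"dz":-150,"rx":0,"ry":0,"rz":0},{"dx":0,"dy":0,"dz":-150,"rx":0,"ry":0,"rz":0}]'
python3 - <<'E'
from h import *
import pickle
P,T,s=tool();print(P,T.round(3).tolist(),s['q'].round(2),s['ft_force'])
a,d,m=shot('wrist','w6.png');pickle.dump((m,P,T,d),open('w6m.pkl','wb'))
b,d2,m2=shot('scene','s6.png');pickle.dump((m2,d2),open('s6m.pkl','wb'))
h=P+T@[0,0,-.022]; t=P+T@[0,0,.1318]
print('exp tip wrist',pix(m,t),'scene',pix(m2,t),pix(m2,h),'wrist under',pix(m,P+T@[0,0,.0218]))
u,v=pix(m2,t).astype(int)
c=cv2.resize(b[v-110:v+40,u-60:u+60,::-1],(480,600),interpolation=cv2.INTER_CUBIC)
e=cv2.resize(a[150:330,230:340,::-1],(320,524),interpolation=cv2.INTER_CUBIC)
o=np.zeros((600,800,3),np.uint8);o[:524,:320]=e;o[:,320:]=c;cv2.imwrite('pics/c6.png',o);print(u,v)
E
```

```text
time_s: 9.23
tool_pos: [0.5287, -0.2117, 0.2964]
ee_rot: [0.001, 0.463, 0.886, 0.001]
ft_force: [0.7, 0.2, -1.3]
width: 0.271
[ 0.52868744 -0.21171428  0.29638514] [[-0.571, 0.821, 0.003], [0.821, 0.571, -0.0], [-0.002, 0.002, -1.0]] [-0.15  0.32  0.59  1.67 -0.19  1.2   1.1 ] [ 0.71430745  0.23283937 -1.32068862]
exp tip wrist [282.36495658 204.14562438] scene [216.56541705 185.14270866] [210.25268229 110.06321968] wrist under [281.63484415 263.56741209]
216 185
```

View pics/c6.png

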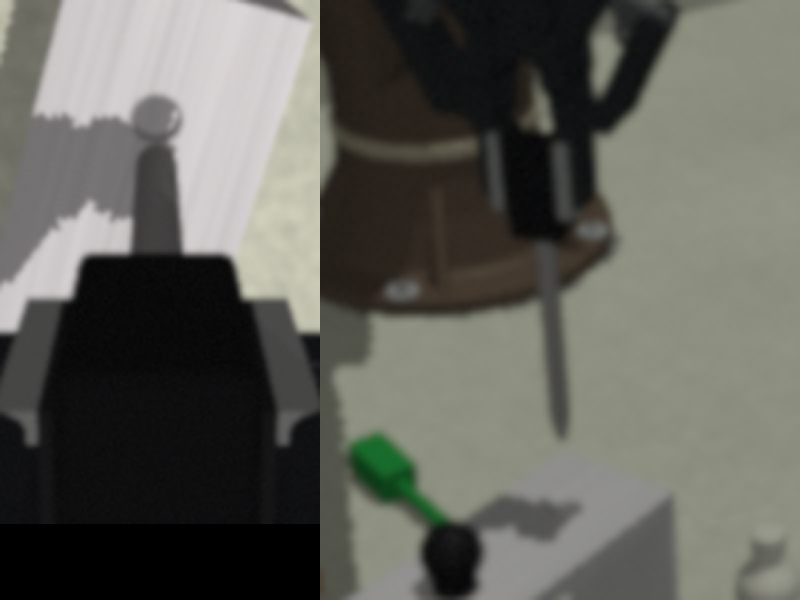

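Grip looks good: the rod hangs upright with its tip at wrist px (283,201), within about 1.5 mm of expected, and the scene view agrees. I'll carry it to just beside the bracket bushing.

```bash
python3 -m crank '[{"dx":10,"dy":10,"dz":0,"rx":0,"ry":0,"rz":0},{"dx":30,"dy":30,"dz":0,"rx":0,"ry":0,"rz":0},{"dx":55,"dy":55,"dz":0,"rx":0,"ry":0,"rz":0},{"dx":80,"dy":80,"dz":0,"rx":0,"ry":0,"rz":0},{"dx":105,"dy":105,"dz":0,"rx":0,"ry":0,"rz":0},{"dx":130,"dy":130,"dz":0,"rx":0,"ry":0,"rz":0},{"dx":155,"dy":155,"dz":0,"rx":0,"ry":0,"rz":0},{"dx":180,"dy":180,"dz":0,"rx":0,"ry":0,"rz":0},{"dx":205,"dy":205,"dz":0,"rx":0,"ry":0,"rz":0},{"dx":230,"dy":230,"dz":0,"rx":0,"ry":0,"rz":0},{"dx":250,"dy":248,"dz":0,"rx":0,"ry":0,"rz":0},{"dx":262,"dy":260,"dz":5,"rx":0,"ry":0,"rz":0},{"dx":265,"dy":263,"dz":10,"rx":0,"ry":0,"rz":0},{"dx":265,"dy":263,"dz":12,"rx":0,"ry":0,"rz":0},{"dx":265,"dy":263,"dz":12,"rx":0,"ry":0,"rz":0},{"dx":265,"dy":263,"dz":12,"rx":0,"ry":0,"rz":0}]'
python3 - <<'E'
from h import *
import pickle
P,T,s=tool();print(P,T.round(3).tolist(),s['q'].round(2),s['ft_force'])
a,d,m=shot('wrist','w7.png');pickle.dump((m,P,T,d),open('w7m.pkl','wb'))
print('exp tip',pix(m,P+T@[0.001,0,.1318]),'exp B',pix(m,[.576,.1806,.13]))
e=cv2.resize(a[110:270,220:350,::-1],(487,600),interpolation=cv2.INTER_CUBIC)
cv2.imwrite('pics/c7.png',e)
E
```

```text
time_s: 10.67
tool_pos: [0.5928, 0.1535, 0.2831]
ee_rot: [0.0, 0.464, 0.886, -0.001]
ft_force: [0.0, -1.1, 0.1]
width: 0.272
[0.592795   0.15352994 0.28305136] [[-0.569, 0.823, -0.001], [0.823, 0.569, -0.001], [-0.001, -0.001, -1.0]] [-0.67  0.4   0.47  1.57 -0.19  1.21  0.44] [ 0.02017197 -1.07919669  0.14352772]
exp tip [282.35491218 202.84115364] exp B [284.62179902 157.7312095 ]
```

View pics/c7.png

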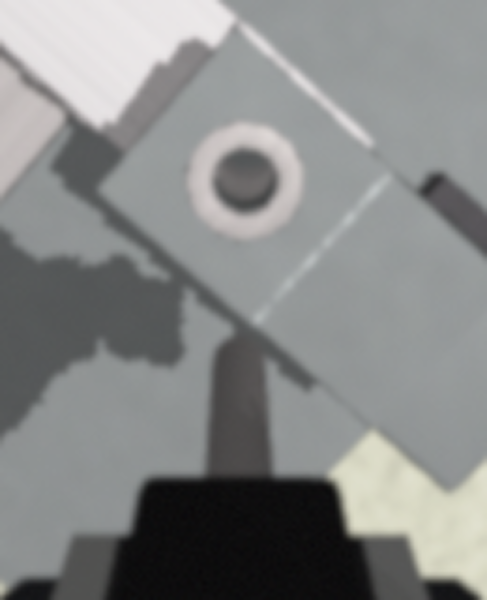

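Bushing mouth at full px (285.4,158.0); rod tip centre near (284.1,201.8).

```bash
python3 - <<'E'
from h import *
import pickle
m,P,T,d=pickle.load(open('w7m.pkl','rb'))
B=world(m,285.4,158.0,z=.13);t=world(m,284.1,201.8,z=P[2]-.1318)
print(B,t,'tip in tool',((t-P)@T*1000).round(2),'B in tool',((B-P)@T*1000).round(2),'shift',((B-t)@T*1000).round(2))
im=cv2.imread('pics/w7.png',0)[138:178,265:306]
n,l,s,c=cv2.connectedComponentsWithStats((im<95).astype(np.uint8));print([(x+[265,138],k[4]) for x,k in zip(c,s)][1:])
E
```

```text
[0.57661787 0.18077269 0.13      ] [0.59277044 0.1555832  0.15125136] tip in tool [  1.8   1.3 131.8] B in tool [ 31.72   2.36 153.03] shift [29.92  1.06 21.23]
[(array([285.25641026, 153.02564103]), np.int32(39)), (array([285.84313725, 162.33333333]), np.int32(51))]
```

```bash
python3 -m crank '[{"dx":12,"dy":0.5,"dz":0,"rx":0,"ry":0,"rz":0},{"dx":24,"dy":1,"dz":0,"rx":0,"ry":0,"rz":0},{"dx":30,"dy":1,"dz":0,"rx":0,"ry":0,"rz":0},{"dx":30,"dy":1,"dz":0,"rx":0,"ry":0,"rz":0},{"dx":30,"dy":1,"dz":0,"rx":0,"ry":0,"rz":0},{"dx":30,"dy":1,"dz":0,"rx":0,"ry":0,"rz":0}]'
python3 - <<'E'
from h import *
import pickle
P,T,s=tool();m,P0,T0,d=pickle.load(open('w7m.pkl','rb'));print(((P-P0)@T0*1000).round(2),s['ft_force'])
E
python3 -m crank '[{"dx":0,"dy":0,"dz":8,"rx":0,"ry":0,"rz":0},{"dx":0,"dy":0,"dz":16,"rx":0,"ry":0,"rz":0},{"dx":0,"dy":0,"dz":22,"rx":0,"ry":0,"rz":0},{"dx":0,"dy":0,"dz":26,"rx":0,"ry":0,"rz":0},{"dx":0,"dy":0,"dz":30,"rx":0,"ry":0,"rz":0},{"dx":0,"dy":0,"dz":30,"rx":0,"ry":0,"rz":0},{"dx":0,"dy":0,"dz":30,"rx":0,"ry":0,"rz":0}]'
```

```text
time_s: 11.22
tool_pos: [0.5766, 0.1813, 0.2835]
ee_rot: [0.0, 0.463, 0.886, 0.0]
ft_force: [-0.2, -0.2, -1.3]
width: 0.276
[32.06  2.45 -0.46] [-0.18083538 -0.18859981 -1.26129901]
time_s: 11.8
tool_pos: [0.5765, 0.1813, 0.253]
ee_rot: [-0.0, 0.463, 0.886, -0.0]
ft_force: [-0.2, -0.3, -1.0]
width: 0.27
```

```bash
python3 -m crank '[{"dx":-1.8,"dy":-1.2,"dz":0,"rx":0,"ry":0,"rz":0},{"dx":-1.8,"dy":-1.2,"dz":0,"rx":0,"ry":0,"rz":0},{"dx":-1.8,"dy":-1.2,"dz":4,"rx":0,"ry":0,"rz":0},{"dx":-1.8,"dy":-1.2,"dz":8,"rx":0,"ry":0,"rz":0},{"dx":-1.8,"dy":-1.2,"dz":8,"rx":0,"ry":0,"rz":0},{"dx":-1.8,"dy":-1.2,"dz":8,"rx":0,"ry":0,"rz":0}]'
python3 -c "
from h import *
P,T,s=tool();print(P,s['ft_force'],s['torque'],(s['ft_force']@T).round(2))
print(((np.array([.5766,.1808,.13])-P)@T*1000).round(1))"
```

```text
time_s: 12.3
tool_pos: [0.5763, 0.1793, 0.2449]
ee_rot: [-0.0, 0.463, 0.886, -0.0]
ft_force: [-0.2, -1.1, -0.6]
width: 0.274
[0.57629505 0.17928316 0.24490448] [-0.16804882 -1.12822835 -0.60045144] [ 0.02449162 -0.04720446  0.02996886] [-0.83 -0.78  0.6 ]
[  1.    1.2 114.9]
```

```bash
python3 -m crank '[{"dx":0,"dy":0,"dz":4,"rx":0,"ry":0,"rz":0},{"dx":0,"dy":0,"dz":8,"rx":0,"ry":0,"rz":0},{"dx":0,"dy":0,"dz":12,"rx":0,"ry":0,"rz":0},{"dx":0,"dy":0,"dz":16,"rx":0,"ry":0,"rz":0},{"dx":0,"dy":0,"dz":20,"rx":0,"ry":0,"rz":0},{"dx":0,"dy":0,"dz":20,"rx":0,"ry":0,"rz":0},{"dx":0,"dy":0,"dz":20,"rx":0,"ry":0,"rz":0}]'
python3 -c "
from h import *
P,T,s=tool();print(P,s['torque'],(s['ft_force']@T).round(2))"
```

```text
time_s: 12.88
tool_pos: [0.5764, 0.1792, 0.225]
ee_rot: [-0.0, 0.463, 0.886, -0.0]
ft_force: [-0.0, 0.4, -0.5]
width: 0.27
[0.57642695 0.17919658 0.22498965] [ 0.01198485 -0.01021416 -0.02934489] [0.3  0.21 0.49]
```

```bash
python3 -m crank '[{"dx":0,"dy":0,"dz":4,"rx":0,"ry":0,"rz":0},{"dx":0,"dy":0,"dz":8,"rx":0,"ry":0,"rz":0},{"dx":0,"dy":0,"dz":12,"rx":0,"ry":0,"rz":0},{"dx":0,"dy":0,"dz":16,"rx":0,"ry":0,"rz":0},{"dx":0,"dy":0,"dz":20,"rx":0,"ry":0,"rz":0},{"dx":0,"dy":0,"dz":24,"rx":0,"ry":0,"rz":0},{"dx":0,"dy":0,"dz":27,"rx":0,"ry":0,"rz":0},{"dx":0,"dy":0,"dz":27,"rx":0,"ry":0,"rz":0},{"dx":0,"dy":0,"dz":27,"rx":0,"ry":0,"rz":0}]'
python3 -c "
from h import *
P,T,s=tool();print(P,s['torque'],(s['ft_force']@T).round(2))"
```

```text
time_s: 13.63
tool_pos: [0.5765, 0.1792, 0.1981]
ee_rot: [-0.0, 0.463, 0.886, -0.0]
ft_force: [0.3, -0.3, -0.6]
width: 0.271
[0.57654538 0.17920123 0.19813903] [-0.02937942 -0.02779044 -0.0085848 ] [-0.46  0.07  0.55]
```

```bash
python3 -m crank '[{"dx":0,"dy":0,"dz":3,"rx":0,"ry":0,"rz":0},{"dx":0,"dy":0,"dz":6,"rx":0,"ry":0,"rz":0},{"dx":0,"dy":0,"dz":9,"rx":0,"ry":0,"rz":0},{"dx":0,"dy":0,"dz":12,"rx":0,"ry":0,"rz":0},{"dx":0,"dy":0,"dz":12,"rx":0,"ry":0,"rz":0}]'
python3 -m crank '[{"dx":0,"dy":0,"dz":4,"rx":0,"ry":0,"rz":0},{"dx":0,"dy":0,"dz":8,"rx":0,"ry":0,"rz":0},{"dx":0,"dy":0,"dz":12,"rx":0,"ry":0,"rz":0},{"dx":0,"dy":0,"dz":16,"rx":0,"ry":0,"rz":0},{"dx":0,"dy":0,"dz":19,"rx":0,"ry":0,"rz":0},{"dx":0,"dy":0,"dz":19,"rx":0,"ry":0,"rz":0},{"dx":0,"dy":0,"dz":19,"rx":0,"ry":0,"rz":0}]'
python3 - <<'E'
from h import *
P,T,s=tool();print(P,s['torque'],(s['ft_force']@T).round(2))
b,d2,m2=shot('scene','s8.png');a,d,m=shot('wrist','w8.png')
h=np.array([P[0],P[1],.14]);u,v=pix(m2,[.576,.18,.09]).astype(int);print(u,v,'tip',pix(m2,[.576,.18,P[2]-.1318]),'underside',pix(m2,[.576,.18,P[2]-.0218]))
c=cv2.resize(b[v-60:v+60,u-60:u+60,::-1],(480,480),interpolation=cv2.INTER_CUBIC)
e=cv2.resize(a[150:310,230:337,::-1],(320,480),interpolation=cv2.INTER_CUBIC)
cv2.imwrite('pics/c8.png',np.hstack([e,c]))
E
```

```text
time_s: 14.05
tool_pos: [0.5762, 0.1792, 0.1855]
ee_rot: [-0.0, 0.463, 0.886, -0.0]
ft_force: [0.0, -0.1, 0.1]
width: 0.273
time_s: 14.63
tool_pos: [0.5765, 0.1792, 0.1671]
ee_rot: [-0.0, 0.463, 0.886, -0.0]
ft_force: [-0.4, 0.4, -0.8]
width: 0.269
[0.57648065 0.17917226 0.16707448] [ 0.05152359 -0.08389283 -0.05653279] [ 0.6  -0.13  0.8 ]
373 166 tip [371.27283303 186.49118518] underside [376.2565267  145.42715473]
```

View pics/c8.png

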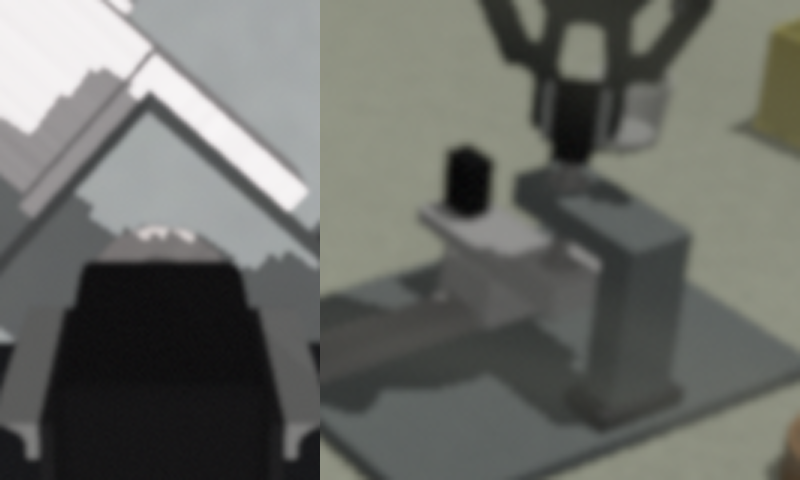

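The head sits with a clear gap over the bracket bushing, at crop (572,165). Contact forces are below 1 N and nothing blocked the descent. Handing in.

```bash
python3 -c "
from h import *
print(ctrl.hand_in());P,T,s=tool();print(P,s['ft_force'],s['width'],s['time_s'])"
```

```text
the job is handed in; nothing more can be done
None
the job is handed in; nothing more can be done
```

The guide rod is threaded through both bushings, still gripped by its head, and the job is handed in at about 15 s of the 72 s. No verdict was reported.

**Edge guide:** I slid it about 57 mm along the rail by its grip. A wrist picture then showed the two bushings about 1 mm apart along the rail (limit 4 mm).

**Rod:** I took the square black-headed rod, leaving the ball-headed and green ones. I lined its tip up with the bracket bushing in one close wrist picture and lowered it in short steps. The readings after each step showed 1.3 N or less.

**Last checks before hand-in:**
- **Head:** the TCP was at z = 0.167, which puts the head's underside near 0.145, about 15 mm above the bracket.
- **Tip:** by calculation it is near z = 0.035, about 20 mm below the guide's underside.
- **Grip and force:** the opening was 0.27 (23 mm on the 24 mm head) and the wrist force about 1 N.
- **Visible gap:** the last scene picture shows the gap between the head and the bracket.

**Not confirmed or off:**
- The tip below the guide could not be seen, because it was hidden from the cameras. That it went through rests on the alignment and the absence of any resistance.
- The bracket bushing's position differed by about 2 mm between the top and wrist cameras; I used the wrist one.
- The first move was refused for missing keys, and two early trial calls over-turned the tool slightly. I corrected that before touching anything.
- I did not measure the bottles or the ball-headed rod again at the end. The planned paths kept clear of them.

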